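# Put the seasonings back in the spice caddy and the medicine on its tray

## Task

Put the seasonings away in the wooden divided caddy: the pepper mill in its largest compartment and the three spice jars in the other three, one in each, all standing upright on the caddy's floor. The brown dropper bottle left standing in the caddy is medicine, so move it onto the white medicine tray and stand it upright there. Set things down rather than dropping them, and leave the blue-capped pill bottle and the red-capped honey jar where they stand.

Things in the scene. Friction and masses are not known exactly. Their poses are not given: they have to be found in the camera images.
- caddy: fixed open wooden box, 157 x 157 mm, walls 44 high and 5 thick; origin at the centre of its underside, cork floor at z = 6 mm. Off-centre crossed dividers (38 high, 5 thick) make four compartments; centres (x, y) in its frame, mm: largest (33.5, 33.5), 80 x 80, for the mill; (-42.5, 33.5), 62 x 80; (33.5, -42.5), 80 x 62; (-42.5, -42.5), 62 x 62. The +x and -x walls have a finger slot
- med_tray: fixed shallow white tray, 130 mm (its x) by 220 mm (its y), rim 16 high and 5 thick; origin at the centre of its underside, floor at z = 5 mm. A blue-and-white carton (107 along x, 52 along y, 56 high) is fixed on it at y = -72 mm, the pill bottle stands near its middle; the +y end, about (0, 62) mm, is free for the dropper bottle
- dropper_bottle: small brown medicine bottle with a black pipette top, 33 mm across up to 70 mm high, narrower above (24 mm collar to 77 mm), 102 mm high in all, 0.07 kg. Origin: centre of its underside, z up its axis. At the start it stands in the caddy's smallest compartment, diagonally across from the largest
- jar_green_a: spice jar with a dark olive-green cap and a brown-red label, 45 mm diameter, 105 mm high, about 0.11 kg. Origin: centre of its underside, z up its axis.
- jar_green_b: spice jar with a bright green cap and a cream label, 45 mm diameter, 105 mm high, about 0.11 kg. Origin: centre of its underside, z up its axis.
- jar_white: spice jar with a whitish cap and a green label, 42 mm diameter, 99 mm high, about 0.11 kg. Origin: centre of its underside, z up its axis.
- mill: dark brown turned wooden pepper mill, 58 mm diameter at the foot, 170 mm high: by far the tallest thing here, so a hand reaching low beside it can strike it. Its round head (123 to 159 mm high) is 49 mm across and does not turn; 0.18 kg. Origin: centre of its underside, z up its axis.
- supplement_bottle: white plastic pill bottle with a blue cap, 50 mm diameter, 83 mm high, loose on the medicine tray; to be left there. Origin: centre of its underside, z up its axis.
- honey: glass honey jar with a red cap, 65 mm diameter, 99 mm high, loose on the worktop among the spices; not a seasoning, to be left there. Origin: centre of its underside, z up its axis.
Not all that is in view belongs to the job. What is shaped like the mill but green is not meant.

How it is judged:
By the outcome, as a careful person would: the job done as asked, in the order asked, and still so for the second after the job is handed in, with the robot touching nothing.
It also fails if it takes over 125 s, if anything falls off the work surface, if the arm or the gripper's body presses on something with over 40 N, if the wrist force passes 120 N, or if a joint passes its speed limit or range.

## Robot

A 6-joint arm with a two-finger parallel gripper is mounted at the origin on the work surface; the furniture and walls round the work are solid. World frame = base frame: x ahead of the robot, y to its left, z up, the work surface at z = 0. Lengths are in m, angles in rad, forces in N, time in s.
With the tool pointing down it reaches from about 0.375 to 0.9 m from the base axis. Payload 3.1 kg.
Tool frame: the origin (TCP) lies on the centre line of the jaws, within the pads' length; the fingertips stand 14 mm ahead of it and the grasp point (between the pads) lies 5 mm behind it; z points along the fingers, y is the line along which they close (so a half turn about z gives the same grasp; the last joint's range is limited). The gripper opens to 87 mm and grips with 3 to 60 N. Pads are 19 mm wide; open, the fingers measure 117 mm over their backs; the gripper's body (75 mm by 190 mm) begins 51 mm behind the grasp point.
Start: joints at [1.032, 0.527, 1.433, -0, 1.181, -0.178], TCP at [0.221, 0.585, 0.237] pointing down, gripper open.
Joint ranges: [-3.08, 3.08], [-0.75, 2.2], [0.22, 2.44], [-1.43, 4.57], [0, 2.65], [-2.85, 2.85]. Speed limits (rad/s): [2.79, 2.79, 3.14, 3.14, 3.14, 3.14].

## Interface

Orientations are given as a rotation vector (axis times angle).
In Python, from workcell import bot, viewer, order gives the robot as it stands.
- The arm moves only by the tool servo_tool, never from a script. Its arguments are lists of equal length, an entry for each row: "gripper": the opening, from 0 (shut) to 1 (fully open); "xyz": the shift along the tool's x, y, z in mm, a list of three; "angular": the turn, a rotation vector about the tool's x, y, z in rad, a list of three. A call has 1 to 8 rows; each row shifts and turns the commanded pose from where the row before left it, along the tool's axes as they then stand; what a row does not reach is not made up. A row lasts 1/10 s, in which the tool goes at most 50 mm and 8.59 degrees, less where a joint would pass 70% of its speed; a pose out of reach is approached as far as the arm can. A call is refused whole if a number of a shift passes 50 or a number of a turn 0.15, either way. A call with a gripper value outside its range is refused whole. The fingers move at their own pace and stop on an object; "grip_force" is the grip in N (left out, the last holds). Time passes only in rows, so rows that do not move let the fingers close. It gives the time, the measured TCP pose, the force, the opening and the grip force at its end, in the units of the state.
- bot.observe(): the state, without advancing time (a new reading comes with each control period).
- viewer.grab_frame(name): name is "scene" or "top" or "wrist"; returns the picture (480x640x3 uint8, red, green, blue); there is no depth.
- viewer.get_calibration(name): a dict with "camera_matrix" (3x3 intrinsics, pixels), "rvec" (rotation vector, rad) and "tvec" (3), from world to camera coordinates, as OpenCV has them; the wrist camera has in their place "hand_eye" (4x4, takes a point from camera to tool coordinates, whose origin is the TCP and whose axes are the flange's). Camera axes: x right, y down, z forward; pixel columns grow to the right and rows downward; lengths in m; the calibration is good to about 2 mm. A picture is of the moment at which its call begins: read the wrist's pose just before it. get_calibration takes no time and is no camera call.
- order.job_done(): hands the job in; it is judged then, once.
The state is a dict: "time": time; "joint_positions": joint angles; "joint_vel": joint speeds; "effort": joint torques, N m; "eef_pos": TCP position; "tool_rot": TCP orientation; "ft_force": force on the tool from outside, world axes, zero at the start; "wrist_torque": the same for the moment, N m; "finger_gap": finger opening in m; "grasp_force": force on a finger pad.
Only numpy, scipy, OpenCV 4.12 (cv2) and the standard library are available. Lean on these libraries where they do the work, as an engineer would, in place of code of your own. Each camera call takes 0.05 s, during which the arm holds its last target. There are 200 camera calls.

## Working session

There is one attempt and no reset: what is moved stays moved. The work goes in short steps, Python scripts to look and compute and a tool call to move; the robot and the scene stay as the last step left them, time stands still between calls to the robot, and variables do not carry over. Pictures are saved under pics/ and viewed, at most 14 in all, crops included, and the job is handed in when it is done.

Besides the shell and the picture viewer there is one more tool, called after "Request:" by a JSON object that holds its "api" and its "payload", one argument or row to a line. servo_tool: Moves the arm, as the interface text tells. Its arguments: {"type":"object","properties":{"gripper":{"type":"array"},"xyz":{"type":"array"},"angular":{"type":"array"},"grip_force":{"type":"number"}},"required":["gripper","xyz","angular"]}

```bash
mkdir -p pics; python3 - <<'E'
from workcell import bot, viewer
import cv2
print({k:v for k,v in bot.observe().items()})
for n in ("scene","top"):
    im=viewer.grab_frame(n); cv2.imwrite(f"pics/{n}0.png",im[:,:,::-1]); print(n,viewer.get_calibration(n))
print(viewer.get_calibration("wrist"))
E
```

```text
{'time': 0.0, 'joint_positions': array([ 1.03151338e+00,  5.28466765e-01,  1.43385156e+00, -8.81924944e-06,
        1.18137130e+00, -1.78481506e-01]), 'joint_vel': array([-8.54317062e-05,  3.29337158e-04,  9.97138994e-04,  8.57326749e-04,
       -1.54424091e-03, -6.43977800e-04]), 'effort': array([-3.16738369e-04, -4.40039206e+01, -1.76592439e+01,  6.32235850e-02,
        5.81605209e-02, -1.79877429e-04]), 'eef_pos': array([0.22025444, 0.5841884 , 0.23558735]), 'tool_rot': array([-5.63540267e-01, -3.08989289e+00,  3.08783660e-03]), 'ft_force': array([ 0.21769087, -0.04938365, -0.37755126]), 'wrist_torque': array([0.02873305, 0.05659594, 0.03576599]), 'grasp_force': 0.0, 'finger_gap': 0.08735497893055989}
scene {'camera_matrix': array([[573.47461192,   0.        , 323.11487652],
       [  0.        , 573.47461192, 235.56799542],
       [  0.        ,   0.        ,   1.        ]]), 'rvec': array([ 0.46309445,  2.74793355, -1.16690558]), 'tvec': array([ 0.51771428, -0.10729837,  1.23254805])}
top {'camera_matrix': array([[438.55414426,   0.        , 319.50341643],
       [  0.        , 438.55414426, 239.56670696],
       [  0.        ,   0.        ,   1.        ]]), 'rvec': array([ 2.17649661, -2.19278087,  0.0480356 ]), 'tvec': array([0.02333756, 0.54660583, 0.98157946])}
{'camera_matrix': array([[352.76845551,   0.        , 323.66911536],
       [  0.        , 352.76845551, 242.26332389],
       [  0.        ,   0.        ,   1.        ]]), 'hand_eye': array([[-4.73376916e-05, -9.68215566e-01, -2.50117202e-01,
         6.80594432e-02],
       [ 9.99999781e-01, -2.10952472e-04,  6.27345036e-04,
        -8.95809742e-04],
       [-6.60168072e-04, -2.50117118e-01,  9.68215364e-01,
        -1.46595278e-01],
       [ 0.00000000e+00,  0.00000000e+00,  0.00000000e+00,
         1.00000000e+00]])}
```

View pics/top0.png

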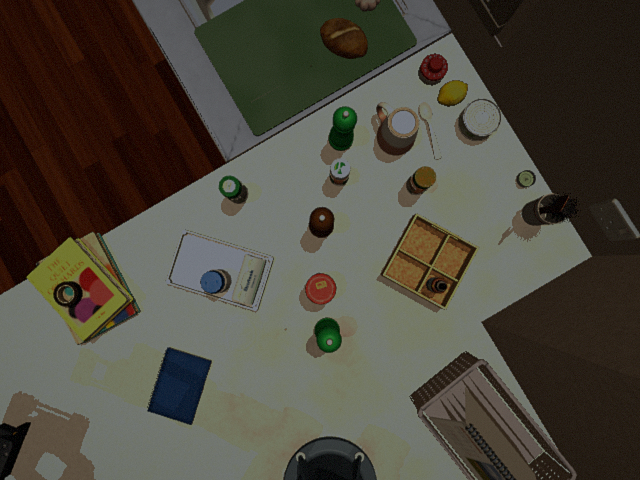

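View pics/scene0.png

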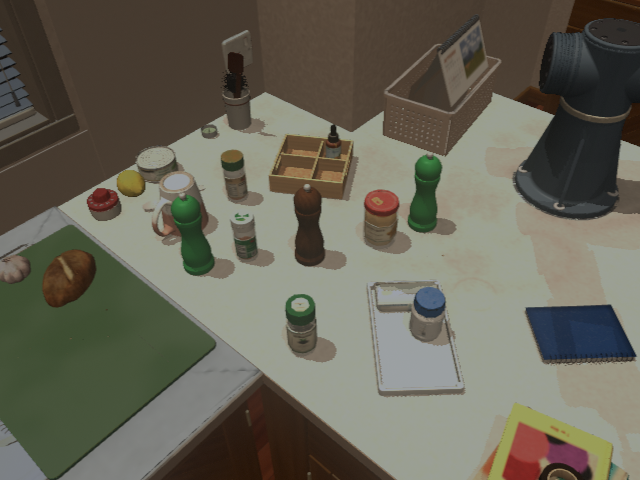

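```bash
cat > h.py <<'E'
import numpy as np, cv2
from scipy.spatial.transform import Rotation as Ro
from workcell import bot, viewer
def cam(n, st=None):
    c=viewer.get_calibration(n); K=c["camera_matrix"]
    if n=="wrist":
        T=np.eye(4); T[:3,:3]=Ro.from_rotvec(st["tool_rot"]).as_matrix(); T[:3,3]=st["eef_pos"]
        M=T@np.array(c["hand_eye"]); return K,M[:3,:3],M[:3,3]
    R=Ro.from_rotvec(c["rvec"]).as_matrix(); return K,R.T,-R.T@c["tvec"]
def ray(C,uv,z):
    K,R,o=C; d=R@np.linalg.inv(K)@np.array([uv[0],uv[1],1.]); return o+d*(z-o[2])/d[2]
def proj(C,p):
    K,R,o=C; q=K@(R.T@(np.asarray(p)-o)); return q[:2]/q[2]
def go(x,y,z,yaw=None):
    "tool-frame shift (mm) and turn to reach TCP pose with tool pointing down, tool x at yaw"
    s=bot.observe(); R=Ro.from_rotvec(s["tool_rot"]).as_matrix()
    y0=np.arctan2(R[1,0],R[0,0]); 
    if yaw is None: yaw=y0
    c,si=np.cos(yaw),np.sin(yaw); Rt=np.array([[c,si,0],[si,-c,0],[0,0,-1]])
    print("now",s["eef_pos"].round(4),"yaw",round(np.degrees(y0),1),"shift mm",(R.T@(np.array([x,y,z])-s["eef_pos"])*1e3).round(1),"turn",Ro.from_matrix(R.T@Rt).as_rotvec().round(3),"shift after turn",(Rt.T@(np.array([x,y,z])-s["eef_pos"])*1e3).round(1))
E
python3 - <<'E'
from h import *
im=cv2.imread("pics/top0.png"); C=cam("top"); print("cam",C[2])
hsv=cv2.cvtColor(im,cv2.COLOR_BGR2HSV)
for n,uv,z in [("mill",(321,217),.165),("white",(340,168),.099),("ga",(425,177),.105),("gb",(230,187),.105),("honey",(320,289),.099),("decoy1",(344,117),.16),("decoy2",(328,343),.16),("pill",(212,281),.088),("dropper",(441,285),.1)]:
    print(n,hsv[uv[1],uv[0]],ray(C,uv,z).round(3))
for n,(x0,y0,x1,y1),k in [("caddy",(370,205,490,315),6),("tray",(160,165,280,315),4)]:
    cv2.imwrite(f"pics/{n}.png",cv2.resize(im[y0:y1,x0:x1],None,fx=k,fy=k,interpolation=cv2.INTER_CUBIC))
E
```

```text
cam [0.48837295 0.00497797 1.01207109]
mill [103  23 134] [0.582 0.014 0.165]
white [ 78  41 113] [ 0.692 -0.026  0.099]
ga [ 20 199  86] [ 0.67  -0.203  0.105]
gb [ 56  14 124] [0.653 0.205 0.105]
honey [  5 164 121] [0.439 0.018 0.099]
decoy1 [ 63 173  56] [ 0.781 -0.033  0.16 ]
decoy2 [ 39  20 127] [0.339 0.002 0.16 ]
pill [107 126 101] [0.457 0.245 0.088]
dropper [0 0 0] [ 0.446 -0.232  0.1  ]
```

View pics/caddy.png

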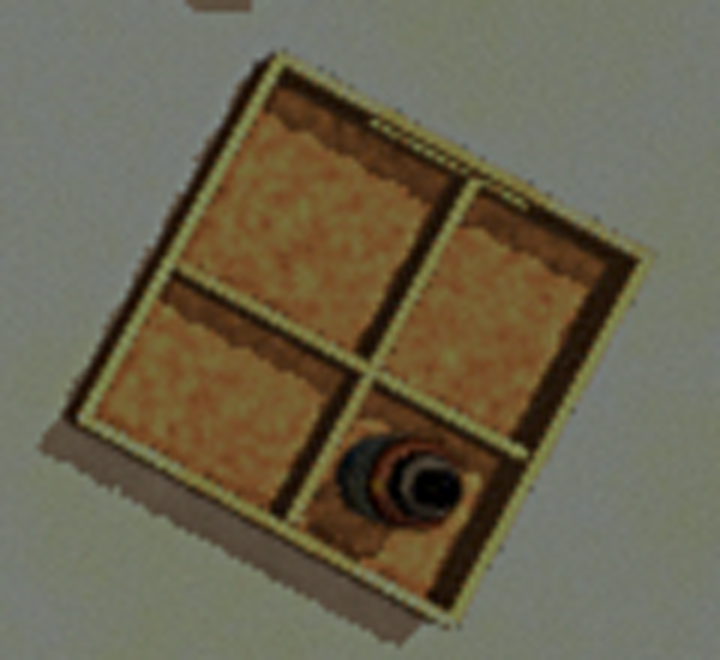

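View pics/tray.png

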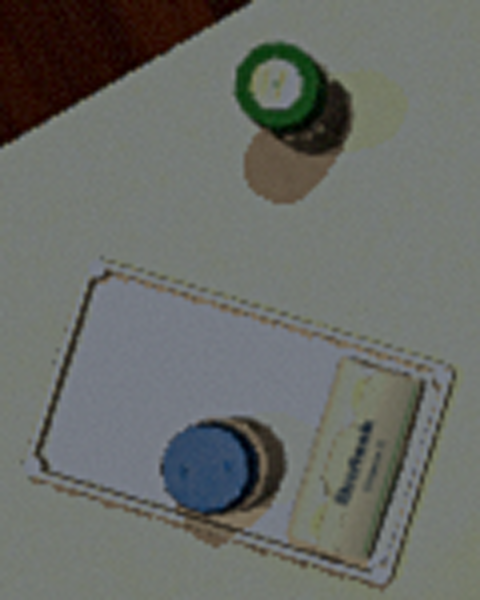

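```bash
python3 - <<'E'
from h import *
C=cam("top"); S=cam("scene")
def rect(px,z):
    P=np.array([ray(C,p,z)[:2] for p in px]); return P,P.mean(0)
P,c=rect([(416.7,213.7),(478.7,247.5),(445.8,309.2),(383.3,275)],.044)
ax=(P[0]+P[1]-P[2]-P[3]); yaw=np.arctan2(ax[1],ax[0]); print("caddy",c,np.degrees(yaw),np.linalg.norm(np.diff(P,axis=0),axis=1))
u=np.array([np.cos(yaw),np.sin(yaw)]); v=np.array([-u[1],u[0]])
for q in [(33.5,33.5),(-42.5,33.5),(33.5,-42.5),(-42.5,-42.5)]: print(q,(c+(q[0]*u+q[1]*v)/1e3).round(4))
print("dropper",ray(C,(442.8,285.8),.106))
P,c=rect([(185,230.5),(273.7,257.5),(257,311),(167,282.5)],.016)
ay=P[0]+P[3]-P[1]-P[2]; t=np.arctan2(ay[1],ay[0])-np.pi/2; print("tray",c,np.degrees(t),np.linalg.norm(np.diff(P,axis=0),axis=1))
print("free",c+.062*np.array([-np.sin(t),np.cos(t)]), c+.067*np.array([-np.sin(t),np.cos(t)]))
# caps by hsv mask + min enclosing circle
for n,im,Cc,L in [("top",cv2.imread("pics/top0.png"),C,[("ga",(423,178),(8,35,130,50),.105),("gb",(230,187),(50,80,120,30),.105),("honey",(320,289),(0,12,120,60),.099),("pill",(212,281),(98,118,80,50),.088),("mill",(321,220),(0,15,90,20),.141)])]:
    h=cv2.cvtColor(im,cv2.COLOR_BGR2HSV)
    for nm,(a,b),(l,hh,s,vv),z in L:
        m=cv2.inRange(h,(l,s,vv),(hh,255,255)); w=np.zeros_like(m); w[b-22:b+22,a-22:a+22]=m[b-22:b+22,a-22:a+22]
        cs,_=cv2.findContours(w,cv2.RETR_EXTERNAL,cv2.CHAIN_APPROX_NONE); k=max(cs,key=cv2.contourArea)
        (x,y),r=cv2.minEnclosingCircle(k); p=ray(Cc,(x,y),z); print(nm,(round(x,1),round(y,1)),round(r,1),cv2.boundingRect(k),p.round(4),"scene px of cap",proj(S,p).round(0))
E
```

```text
caddy [ 0.49562524 -0.22593891] -29.326392547130787 [0.15423927 0.15377843 0.15452336]
(33.5, 33.5) [ 0.5412 -0.2131]
(-42.5, 33.5) [ 0.475  -0.1759]
(33.5, -42.5) [ 0.504  -0.2794]
(-42.5, -42.5) [ 0.4378 -0.2422]
dropper [ 0.44462906 -0.2339711   0.106     ]
tray [0.4786816  0.24475329] -17.484622840052364 [0.21287437 0.12629898 0.2153787 ]
free [0.49730948 0.30388875] [0.49881173 0.30865773]
ga (425.0, 176.5) 10.6 (415, 167, 21, 20) [ 0.6714 -0.2026  0.105 ] scene px of cap [231. 155.]
gb (229.3, 186.2) 10.7 (219, 176, 22, 21) [0.655 0.206 0.105] scene px of cap [299. 304.]
honey (320.3, 288.6) 15.4 (305, 274, 31, 31) [0.4402 0.0172 0.099 ] scene px of cap [381. 200.]
pill (211.0, 281.6) 10.6 (201, 271, 21, 22) [0.4556 0.2475 0.088 ] scene px of cap [429. 298.]
mill (321.4, 219.3) 12.1 (310, 208, 24, 23) [0.58   0.0134 0.141 ] scene px of cap [307. 198.]
```

```bash
python3 - <<'E'
from h import *
C=cam("top"); S=cam("scene")
for uv in [(355,130),(362,133),(266,95),(385,135),(398,95),(500,58)]: print("scene",uv,ray(S,uv,0).round(3),ray(S,uv,.15).round(3))
for uv in [(483,322),(590,255),(575,480),(465,352),(412,395)]: print("top",uv,ray(C,uv,0).round(3),ray(C,uv,.15).round(3))
go(.5,.2,.24)
go(.4446,-.2340,.2)
E
```

```text
scene (355, 130) [ 0.346 -0.349  0.   ] [ 0.432 -0.14   0.15 ]
scene (362, 133) [ 0.335 -0.331  0.   ] [ 0.423 -0.126  0.15 ]
scene (266, 95) [ 0.507 -0.581  0.   ] [ 0.562 -0.328  0.15 ]
scene (385, 135) [ 0.286 -0.305  0.   ] [ 0.383 -0.105  0.15 ]
scene (398, 95) [ 0.18  -0.463  0.   ] [ 0.298 -0.233  0.15 ]
scene (500, 58) [-0.18  -0.552  0.   ] [ 0.007 -0.304  0.15 ]
top (483, 322) [ 0.357 -0.351  0.   ] [ 0.376 -0.298  0.15 ]
top (590, 255) [ 0.507 -0.599  0.   ] [ 0.505 -0.509  0.15 ]
top (575, 480) [ 0.008 -0.544  0.   ] [ 0.079 -0.463  0.15 ]
top (465, 352) [ 0.29  -0.309  0.   ] [ 0.319 -0.262  0.15 ]
top (412, 395) [ 0.194 -0.187  0.   ] [ 0.238 -0.158  0.15 ]
now [0.2203 0.5842 0.2357] yaw 159.3 shift mm [-397.4 -260.7   -4. ] turn [-0.002 -0.     0.   ] shift after turn [-397.4 -260.7   -4.3]
now [0.2203 0.5842 0.2357] yaw 159.3 shift mm [-498.8 -686.3   36.8] turn [-0.002 -0.     0.   ] shift after turn [-498.7 -686.4   35.7]
```

Request:
{"api": "servo_tool", "payload": {
  "gripper": [1,1,1,1,1,1,1,1],
  "xyz": [
    [-40,-26,0],
    [-40,-26,0],
    [-40,-26,0],
    [-40,-26,0],
    [-40,-26,0],
    [-40,-26,0],
    [-40,-26,0],
    [-40,-26,0]
  ],
  "angular": [
    [0,0,0],
    [0,0,0],
    [0,0,0],
    [0,0,0],
    [0,0,0],
    [0,0,0],
    [0,0,0],
    [0,0,0]
  ],
  "grip_force": 20
}}

```text
time: 0.9
eef_pos: [0.4472, 0.2754, 0.2363]
tool_rot: [-0.564, -3.09, 0.0]
ft_force: [0.3, 1.4, 0.6]
finger_gap: 0.0864
grasp_force: 0.0
```

Request:
{"api": "servo_tool", "payload": {
  "gripper": [1,1,1,1,1,1,1,1],
  "xyz": [
    [-40,-26,0],
    [-40,-26,0],
    [0,0,0],
    [0,0,0],
    [0,0,0],
    [0,0,0],
    [0,0,0],
    [0,0,0]
  ],
  "angular": [
    [0,0,0],
    [0,0,0],
    [0,0,0.143],
    [0,0,0.143],
    [0,0,0.143],
    [0,0,0.143],
    [0,0,0.143],
    [0,0,0.143]
  ]
}}

```text
time: 1.7
eef_pos: [0.5027, 0.2001, 0.2361]
tool_rot: [-1.806, -2.57, 0.001]
ft_force: [0.3, 0.7, 0.9]
finger_gap: 0.0872
grasp_force: 0.0
```

Request:
{"api": "servo_tool", "payload": {
  "gripper": [1,1,1,1,1,1],
  "xyz": [
    [0,0,0],
    [0,0,0],
    [0,0,0],
    [0,0,0],
    [0,0,0],
    [0,0,0]
  ],
  "angular": [
    [0,0,0.143],
    [0,0,0.143],
    [0,0,0.143],
    [0,0,0.143],
    [0,0,0.143],
    [0,0,0.143]
  ]
}}

```text
time: 2.3
eef_pos: [0.5027, 0.2002, 0.2361]
tool_rot: [-2.711, -1.586, 0.002]
ft_force: [-1.0, 0.7, -0.3]
finger_gap: 0.0873
grasp_force: 0.0
```

```bash
python3 -c "
from h import *
go(.4446,-.2340,.2,np.radians(60.7))"
```

```text
now [0.5027 0.2002 0.2361] yaw 60.7 shift mm [-407.   162.1   36.3] turn [-0.001  0.001 -0.001] shift after turn [-407.1  161.8   36.1]
```

Request:
{"api": "servo_tool", "payload": {
  "gripper": [1,1,1,1,1,1,1,1],
  "xyz": [
    [-40.7,16.2,0],
    [-40.7,16.2,0],
    [-40.7,16.2,0],
    [-40.7,16.2,0],
    [-40.7,16.2,0],
    [-40.7,16.2,0],
    [-40.7,16.2,0],
    [-40.7,16.2,0]
  ],
  "angular": [
    [0,0,0],
    [0,0,0],
    [0,0,0],
    [0,0,0],
    [0,0,0],
    [0,0,0],
    [0,0,0],
    [0,0,0]
  ]
}}

```text
time: 3.1
eef_pos: [0.4579, -0.1489, 0.2364]
tool_rot: [-2.706, -1.594, 0.0]
ft_force: [1.4, -0.3, 1.1]
finger_gap: 0.087
grasp_force: 0.0
```

Request:
{"api": "servo_tool", "payload": {
  "gripper": [1,1,1,1],
  "xyz": [
    [-40.7,16.2,0],
    [-40.7,16.2,0],
    [0,0,0],
    [0,0,0]
  ],
  "angular": [
    [0,0,0],
    [0,0,0],
    [0,0,0],
    [0,0,0]
  ]
}}

```text
time: 3.5
eef_pos: [0.4469, -0.2348, 0.2361]
tool_rot: [-2.708, -1.59, 0.0]
ft_force: [-0.7, 0.1, 0.2]
finger_gap: 0.087
grasp_force: 0.0
```

```bash
cat >> h.py <<'E'
def wshot(name,pts={}):
    s=bot.observe(); im=viewer.grab_frame("wrist"); C=cam("wrist",s); bgr=im[:,:,::-1].copy(); cv2.imwrite(f"pics/{name}_raw.png",bgr)
    for k,p in pts.items():
        q=proj(C,p); print(k,q.round(0)); cv2.drawMarker(bgr,tuple(int(t) for t in q),(0,0,255),cv2.MARKER_CROSS,14,1)
    cv2.imwrite(f"pics/{name}.png",bgr); np.save(f"pics/{name}.npy",np.r_[s["eef_pos"],s["tool_rot"]]); return bgr,C
def camof(name):
    a=np.load(f"pics/{name}.npy"); return cam("wrist",dict(eef_pos=a[:3],tool_rot=a[3:]))
E
python3 - <<'E'
from h import *
wshot("w1",{"drop":(.4446,-.2340,.108),"large":(.5412,-.2131,.006),"m1":(.475,-.1759,.006),"m2":(.504,-.2794,.006)})
go(.4446,-.234,.061)
E
```

```text
drop [321. 239.]
large [393. 154.]
m1 [320. 154.]
m2 [390. 226.]
now [ 0.4469 -0.2336  0.2361] yaw 61.0 shift mm [ -1.6  -1.5 175.1] turn [-0.002 -0.001  0.   ] shift after turn [ -1.5  -1.8 175.1]
```

View pics/w1.png

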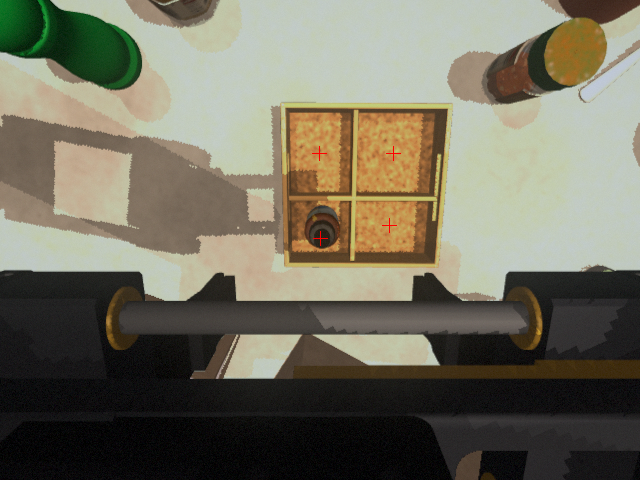

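Request:
{"api": "servo_tool", "payload": {
  "gripper": [1,1,1,1,1,1,0,0],
  "xyz": [
    [-1,-1.5,35],
    [0,0,40],
    [0,0,40],
    [0,0,35],
    [0,0,25],
    [0,0,0],
    [0,0,0],
    [0,0,0]
  ],
  "angular": [
    [0,0,0],
    [0,0,0],
    [0,0,0],
    [0,0,0],
    [0,0,0],
    [0,0,0],
    [0,0,0],
    [0,0,0]
  ]
}}

```text
time: 4.35
eef_pos: [0.4467, -0.2342, 0.0629]
tool_rot: [2.704, 1.595, 0.001]
ft_force: [-0.2, 0.3, -0.4]
finger_gap: 0.0774
grasp_force: 0.0
```

Request:
{"api": "servo_tool", "payload": {
  "gripper": [0,0,0,0],
  "xyz": [
    [0,0,0],
    [0,0,0],
    [0,0,0],
    [0,0,0]
  ],
  "angular": [
    [0,0,0],
    [0,0,0],
    [0,0,0],
    [0,0,0]
  ]
}}

```text
time: 4.75
eef_pos: [0.4458, -0.2346, 0.062]
tool_rot: [2.706, 1.594, 0.0]
ft_force: [-0.3, -0.4, 0.3]
finger_gap: 0.0472
grasp_force: 0.0
```

Request:
{"api": "servo_tool", "payload": {
  "gripper": [0,0,0,0],
  "xyz": [
    [0,0,0],
    [0,0,0],
    [0,0,0],
    [0,0,0]
  ],
  "angular": [
    [0,0,0],
    [0,0,0],
    [0,0,0],
    [0,0,0]
  ]
}}

```text
time: 5.15
eef_pos: [0.4457, -0.2344, 0.0616]
tool_rot: [-2.707, -1.595, 0.0]
ft_force: [1.0, 0.5, 0.7]
finger_gap: 0.0317
grasp_force: 20.0
```

Request:
{"api": "servo_tool", "payload": {
  "gripper": [0,0,0,0,0,0,0],
  "xyz": [
    [0,0,-15],
    [0,0,-35],
    [0,0,-40],
    [0,0,-40],
    [0,0,-40],
    [0,0,-30],
    [0,0,0]
  ],
  "angular": [
    [0,0,0],
    [0,0,0],
    [0,0,0],
    [0,0,0],
    [0,0,0],
    [0,0,0],
    [0,0,0]
  ]
}}

```text
time: 5.85
eef_pos: [0.4478, -0.236, 0.2657]
tool_rot: [2.699, 1.59, 0.005]
ft_force: [0.6, -0.3, -1.1]
finger_gap: 0.0314
grasp_force: 20.0
```

```bash
python3 -c "
from h import *
go(.4975,.305,.26,np.radians(72.5))"
```

```text
now [ 0.4478 -0.236   0.2657] yaw 61.0 shift mm [ 497.4 -218.7    2.7] turn [ 0.009  0.003 -0.2  ] shift after turn [ 530.9 -115.3    5.7]
```

Request:
{"api": "servo_tool", "payload": {
  "gripper": [0,0,0,0,0,0,0,0],
  "xyz": [
    [0,0,0],
    [0,0,0],
    [30,-7,0],
    [40,-8,0],
    [40,-8,0],
    [40,-8,0],
    [40,-9,0],
    [40,-9,0]
  ],
  "angular": [
    [0,0,-0.1],
    [0,0,-0.1],
    [0,0,0],
    [0,0,0],
    [0,0,0],
    [0,0,0],
    [0,0,0],
    [0,0,0]
  ]
}}

```text
time: 6.65
eef_pos: [0.4671, 0.0015, 0.26]
tool_rot: [-2.532, -1.855, 0.003]
ft_force: [0.4, 0.5, -0.2]
finger_gap: 0.0315
grasp_force: 20.0
```

Request:
{"api": "servo_tool", "payload": {
  "gripper": [0,0,0,0,0,0,0,0],
  "xyz": [
    [40,-9,0],
    [40,-9,0],
    [40,-9,0],
    [40,-9,0],
    [40,-9,0],
    [40,-9,0],
    [40,-9,0],
    [20,-3,0]
  ],
  "angular": [
    [0,0,0],
    [0,0,0],
    [0,0,0],
    [0,0,0],
    [0,0,0],
    [0,0,0],
    [0,0,0],
    [0,0,0]
  ]
}}

```text
time: 7.45
eef_pos: [0.4945, 0.3085, 0.2594]
tool_rot: [-2.53, -1.859, 0.004]
ft_force: [0.3, -0.6, -1.5]
finger_gap: 0.0313
grasp_force: 20.0
```

Request:
{"api": "servo_tool", "payload": {
  "gripper": [0,0],
  "xyz": [
    [0,0,0],
    [0,0,0]
  ],
  "angular": [
    [0,0,0],
    [0,0,0]
  ]
}}

```text
time: 7.65
eef_pos: [0.4945, 0.3053, 0.2597]
tool_rot: [-2.533, -1.858, 0.006]
ft_force: [0.0, 0.1, -1.3]
finger_gap: 0.0313
grasp_force: 20.0
```

```bash
python3 - <<'E'
from h import *
# tray rim corners / target check
c=np.array([.4787,.2448]); t=np.radians(-17.48); u=np.array([np.cos(t),np.sin(t)]); v=np.array([-u[1],u[0]])
P=lambda a,b,z:(*(c+a*u+b*v),z)
wshot("w2",{"c1":P(.065,.11,.016),"c2":P(-.065,.11,.016),"free":P(0,.062,.005),"gb":(.655,.206,.105)})
go(.4975,.305,.0625)
E
```

```text
c1 [387. 169.]
c2 [267. 169.]
free [327. 211.]
gb [526. 280.]
now [0.4947 0.3047 0.2601] yaw 72.5 shift mm [  1.7   3.  197.6] turn [-0.002  0.003 -0.   ] shift after turn [  1.1   2.6 197.6]
```

View pics/w2.png

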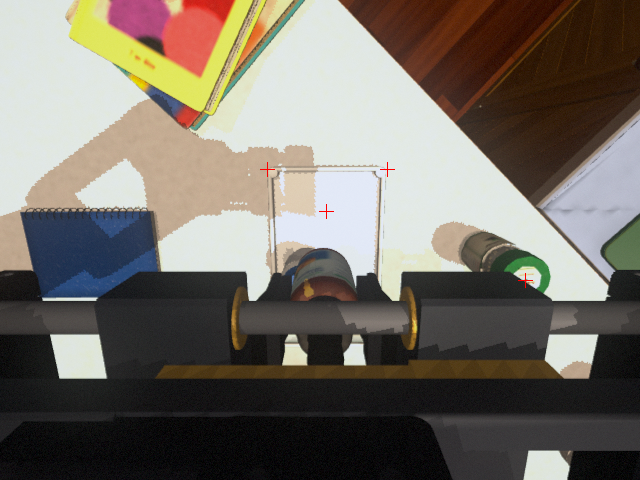

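Request:
{"api": "servo_tool", "payload": {
  "gripper": [0,0,0,0,0,0,0,0],
  "xyz": [
    [1,2.5,35],
    [0,0,40],
    [0,0,40],
    [0,0,40],
    [0,0,25],
    [0,0,12],
    [0,0,4],
    [0,0,0]
  ],
  "angular": [
    [0,0,0],
    [0,0,0],
    [0,0,0],
    [0,0,0],
    [0,0,0],
    [0,0,0],
    [0,0,0],
    [0,0,0]
  ]
}}

```text
time: 8.5
eef_pos: [0.4989, 0.3054, 0.0659]
tool_rot: [2.535, 1.856, 0.001]
ft_force: [-0.8, 0.4, -0.5]
finger_gap: 0.0312
grasp_force: 20.0
```

Request:
{"api": "servo_tool", "payload": {
  "gripper": [0,0,0],
  "xyz": [
    [0,0,1.5],
    [0,0,0],
    [0,0,0]
  ],
  "angular": [
    [0,0,0],
    [0,0,0],
    [0,0,0]
  ]
}}

```text
time: 8.8
eef_pos: [0.499, 0.3062, 0.0651]
tool_rot: [2.533, 1.857, 0.003]
ft_force: [0.1, -0.2, -1.3]
finger_gap: 0.0314
grasp_force: 20.0
```

Request:
{"api": "servo_tool", "payload": {
  "gripper": [0,0,0,0],
  "xyz": [
    [0,0,1.5],
    [0,0,1],
    [0,0,0],
    [0,0,0]
  ],
  "angular": [
    [0,0,0],
    [0,0,0],
    [0,0,0],
    [0,0,0]
  ]
}}

```text
time: 9.2
eef_pos: [0.4983, 0.3059, 0.0615]
tool_rot: [-2.534, -1.857, 0.0]
ft_force: [0.3, 0.0, -1.6]
finger_gap: 0.0313
grasp_force: 20.0
```

Request:
{"api": "servo_tool", "payload": {
  "gripper": [0,0,0],
  "xyz": [
    [0,0,1],
    [0,0,0],
    [0,0,0]
  ],
  "angular": [
    [0,0,0],
    [0,0,0],
    [0,0,0]
  ]
}}

```text
time: 9.5
eef_pos: [0.4985, 0.3059, 0.0606]
tool_rot: [2.534, 1.857, 0.0]
ft_force: [-0.1, -1.0, -0.8]
finger_gap: 0.0313
grasp_force: 20.0
```

Request:
{"api": "servo_tool", "payload": {
  "gripper": [0,0,0],
  "xyz": [
    [0,0,1],
    [0,0,0],
    [0,0,0]
  ],
  "angular": [
    [0,0,0],
    [0,0,0],
    [0,0,0]
  ]
}}

```text
time: 9.8
eef_pos: [0.4985, 0.306, 0.0605]
tool_rot: [2.534, 1.857, 0.001]
ft_force: [-1.4, -0.3, 5.8]
finger_gap: 0.0311
grasp_force: 20.0
```

Request:
{"api": "servo_tool", "payload": {
  "gripper": [0,0,0],
  "xyz": [
    [0,0,1],
    [0,0,0],
    [0,0,0]
  ],
  "angular": [
    [0,0,0],
    [0,0,0],
    [0,0,0]
  ]
}}

```text
time: 10.1
eef_pos: [0.4985, 0.3061, 0.0604]
tool_rot: [2.534, 1.857, 0.001]
ft_force: [-2.5, -0.8, 12.1]
finger_gap: 0.0314
grasp_force: 20.0
```

Request:
{"api": "servo_tool", "payload": {
  "gripper": [0,0.3,0.5,0.8,0.8,0.8,0.8,0.8],
  "xyz": [
    [0,0,-1.5],
    [0,0,0],
    [0,0,0],
    [0,0,0],
    [0,0,0],
    [0,0,0],
    [0,0,0],
    [0,0,-5]
  ],
  "angular": [
    [0,0,0],
    [0,0,0],
    [0,0,0],
    [0,0,0],
    [0,0,0],
    [0,0,0],
    [0,0,0],
    [0,0,0]
  ]
}}

```text
time: 10.9
eef_pos: [0.4978, 0.3056, 0.0645]
tool_rot: [-2.534, -1.857, 0.003]
ft_force: [0.4, -0.2, 0.5]
finger_gap: 0.0672
grasp_force: 0.0
```

Request:
{"api": "servo_tool", "payload": {
  "gripper": [1,1,1,1,1,1],
  "xyz": [
    [0,0,-35],
    [0,0,-40],
    [0,0,-40],
    [0,0,-40],
    [0,0,-20],
    [0,0,0]
  ],
  "angular": [
    [0,0,0],
    [0,0,0],
    [0,0,0],
    [0,0,0],
    [0,0,0],
    [0,0,0]
  ]
}}

```text
time: 11.5
eef_pos: [0.5004, 0.3067, 0.2443]
tool_rot: [2.532, 1.856, 0.013]
ft_force: [0.7, 0.7, 0.7]
finger_gap: 0.0868
grasp_force: 0.0
```

```bash
python3 - <<'E'
from h import *
im=viewer.grab_frame("scene"); cv2.imwrite("pics/s1.png",im[:,:,::-1])
go(.655,.206,.24)
E
```

```text
now [0.4991 0.3061 0.2419] yaw 72.5 shift mm [-48.5 178.8   2.4] turn [ 0.003 -0.003 -0.   ] shift after turn [-48.5 178.8   1.9]
```

View pics/s1.png

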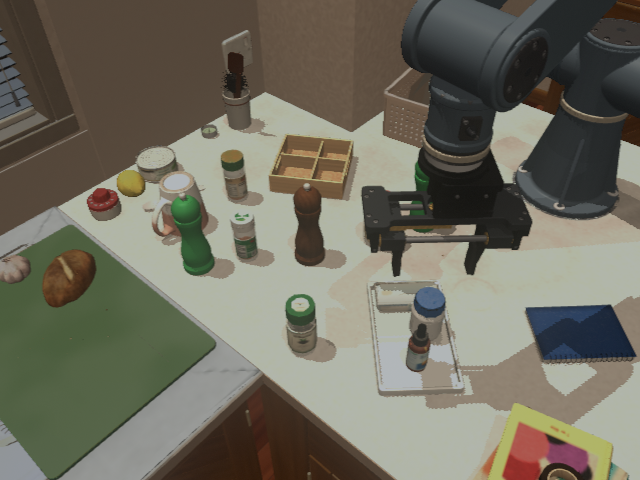

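Request:
{"api": "servo_tool", "payload": {
  "gripper": [1,1,1,1,1,1,1,1],
  "xyz": [
    [-9,35,0],
    [-10,36,0],
    [-10,36,0],
    [-10,36,0],
    [-10,36,0],
    [0,0,0],
    [0,0,0],
    [0,0,0]
  ],
  "angular": [
    [0,0,0],
    [0,0,0],
    [0,0,0],
    [0,0,0],
    [0,0,0],
    [0,0,0.1],
    [0,0,0.1],
    [0,0,0]
  ]
}}

```text
time: 12.35
eef_pos: [0.6533, 0.2045, 0.2373]
tool_rot: [-2.706, -1.593, 0.007]
ft_force: [-0.0, 0.1, -0.7]
finger_gap: 0.0868
grasp_force: 0.0
```

```bash
cat >> h.py <<'E'
def cap(bgr,C,lo,hi,z,near,rad=70):
    m=cv2.inRange(cv2.cvtColor(bgr,cv2.COLOR_BGR2HSV),lo,hi); w=np.zeros_like(m); cv2.circle(w,tuple(int(t) for t in near),rad,255,-1)
    k=max(cv2.findContours(m&w,cv2.RETR_EXTERNAL,cv2.CHAIN_APPROX_NONE)[0],key=cv2.contourArea)
    (x,y),r=cv2.minEnclosingCircle(k); p=ray(C,(x,y),z); print("cap",(round(x,1),round(y,1)),round(r,1),cv2.boundingRect(k),p.round(4)); return p
E
python3 - <<'E'
from h import *
b,C=wshot("w3",{"gb":(.655,.206,.105)})
cap(cv2.imread("pics/w3_raw.png"),C,(45,100,30),(80,255,255),.105,proj(C,(.655,.206,.105)))
go(.655,.206,.067)
E
```

```text
gb [325. 234.]
cap (325.0, 232.0) 26.9 (299, 207, 53, 47) [0.6556 0.2073 0.105 ]
now [0.6533 0.2048 0.2377] yaw 61.1 shift mm [  2.3   1.5 170.7] turn [-0.003  0.003 -0.   ] shift after turn [  1.9   0.9 170.7]
```

View pics/w3.png

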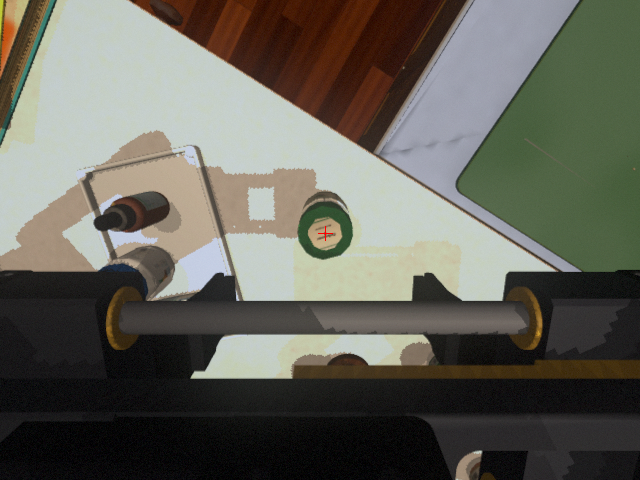

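Request:
{"api": "servo_tool", "payload": {
  "gripper": [1,1,1,1,1,1,0,0],
  "xyz": [
    [2.5,1,35],
    [0,0,40],
    [0,0,40],
    [0,0,35],
    [0,0,21],
    [0,0,0],
    [0,0,0],
    [0,0,0]
  ],
  "angular": [
    [0,0,0],
    [0,0,0],
    [0,0,0],
    [0,0,0],
    [0,0,0],
    [0,0,0],
    [0,0,0],
    [0,0,0]
  ],
  "grip_force": 25
}}

```text
time: 13.2
eef_pos: [0.6576, 0.2072, 0.0707]
tool_rot: [2.705, 1.595, 0.004]
ft_force: [-0.1, -0.7, 1.4]
finger_gap: 0.0777
grasp_force: 0.0
```

Request:
{"api": "servo_tool", "payload": {
  "gripper": [0,0,0,0,0,0],
  "xyz": [
    [0,0,0],
    [0,0,0],
    [0,0,0],
    [0,0,0],
    [0,0,0],
    [0,0,0]
  ],
  "angular": [
    [0,0,0],
    [0,0,0],
    [0,0,0],
    [0,0,0],
    [0,0,0],
    [0,0,0]
  ]
}}

```text
time: 13.8
eef_pos: [0.6564, 0.2071, 0.0695]
tool_rot: [-2.707, -1.595, -0.0]
ft_force: [-1.1, -0.2, 3.4]
finger_gap: 0.0455
grasp_force: 24.9
```

Request:
{"api": "servo_tool", "payload": {
  "gripper": [0,0,0,0,0,0,0,0],
  "xyz": [
    [0,0,-10],
    [0,0,-35],
    [0,0,-40],
    [0,0,-40],
    [0,0,-40],
    [0,0,-25],
    [0,0,0],
    [0,0,0]
  ],
  "angular": [
    [0,0,0],
    [0,0,0],
    [0,0,0],
    [0,0,0],
    [0,0,0],
    [0,0,0],
    [0,0,0],
    [0,0,0]
  ]
}}

```text
time: 14.6
eef_pos: [0.6559, 0.2067, 0.2586]
tool_rot: [-2.707, -1.595, 0.001]
ft_force: [-0.2, -0.4, -2.4]
finger_gap: 0.0453
grasp_force: 24.9
```

```bash
python3 - <<'E'
from h import *
go(.475,-.1759,.26,np.radians(60.7))
E
```

```text
now [0.6559 0.2067 0.2586] yaw 61.0 shift mm [-422.4   27.2   -1.2] turn [-0.     0.     0.005] shift after turn [-422.2   29.5   -1.4]
```

Request:
{"api": "servo_tool", "payload": {
  "gripper": [0,0,0,0,0,0,0,0],
  "xyz": [
    [-30,2,-10],
    [-40,2.5,-10],
    [-40,2.5,0],
    [-40,2.5,0],
    [-40,2.5,0],
    [-40,2.5,0],
    [-40,2.5,0],
    [-40,2.5,0]
  ],
  "angular": [
    [0,0,0],
    [0,0,0],
    [0,0,0],
    [0,0,0],
    [0,0,0],
    [0,0,0],
    [0,0,0],
    [0,0,0]
  ]
}}

```text
time: 15.4
eef_pos: [0.5207, -0.0745, 0.2763]
tool_rot: [-2.703, -1.593, 0.006]
ft_force: [0.6, -0.1, -2.3]
finger_gap: 0.0454
grasp_force: 24.9
```

Request:
{"api": "servo_tool", "payload": {
  "gripper": [0,0,0,0,0,0,0],
  "xyz": [
    [-40,2.5,0],
    [-40,3,0],
    [-30,3,0],
    [-2,1,20],
    [0,0,0],
    [0,0,0],
    [0,0,0]
  ],
  "angular": [
    [0,0,0],
    [0,0,0],
    [0,0,0],
    [0,0,0],
    [0,0,0],
    [0,0,0],
    [0,0,0]
  ]
}}

```text
time: 16.1
eef_pos: [0.4773, -0.1755, 0.2587]
tool_rot: [-2.705, -1.595, 0.001]
ft_force: [0.1, 0.4, -1.1]
finger_gap: 0.0454
grasp_force: 24.9
```

```bash
python3 - <<'E'
from h import *
go(.475,-.1759,.0755,np.radians(60.7))
E
```

```text
now [ 0.4773 -0.1755  0.2587] yaw 61.1 shift mm [ -1.4  -1.6 183.2] turn [-0.001 -0.     0.006] shift after turn [ -1.4  -1.8 183.2]
```

Request:
{"api": "servo_tool", "payload": {
  "gripper": [0,0,0,0,0,0,0,0],
  "xyz": [
    [-1.5,-1.5,35],
    [0,0,40],
    [0,0,40],
    [0,0,35],
    [0,0,20],
    [0,0,9],
    [0,0,2],
    [0,0,0]
  ],
  "angular": [
    [0,0,0],
    [0,0,0],
    [0,0,0],
    [0,0,0],
    [0,0,0],
    [0,0,0],
    [0,0,0],
    [0,0,0]
  ]
}}

```text
time: 16.9
eef_pos: [0.4761, -0.177, 0.0787]
tool_rot: [2.705, 1.595, 0.001]
ft_force: [-0.4, 0.2, -1.5]
finger_gap: 0.0452
grasp_force: 24.9
```

Request:
{"api": "servo_tool", "payload": {
  "gripper": [0,0,0,0],
  "xyz": [
    [0,0,1],
    [0,0,0],
    [0,0,0],
    [0,0,0]
  ],
  "angular": [
    [0,0,0],
    [0,0,0],
    [0,0,0],
    [0,0,0]
  ]
}}

```text
time: 17.3
eef_pos: [0.4754, -0.177, 0.0776]
tool_rot: [2.706, 1.594, 0.001]
ft_force: [0.1, -0.3, -2.3]
finger_gap: 0.0453
grasp_force: 24.9
```

Request:
{"api": "servo_tool", "payload": {
  "gripper": [0,0,0,0],
  "xyz": [
    [0,0,1],
    [0,0,0],
    [0,0,0],
    [0,0,0]
  ],
  "angular": [
    [0,0,0],
    [0,0,0],
    [0,0,0],
    [0,0,0]
  ]
}}

```text
time: 17.7
eef_pos: [0.4751, -0.1768, 0.076]
tool_rot: [-2.707, -1.595, 0.0]
ft_force: [0.5, -0.4, -2.5]
finger_gap: 0.0453
grasp_force: 24.9
```

Request:
{"api": "servo_tool", "payload": {
  "gripper": [0,0,0],
  "xyz": [
    [0,0,1],
    [0,0,0],
    [0,0,0]
  ],
  "angular": [
    [0,0,0],
    [0,0,0],
    [0,0,0]
  ]
}}

```text
time: 18.0
eef_pos: [0.4752, -0.1769, 0.0754]
tool_rot: [2.706, 1.595, 0.0]
ft_force: [-0.4, 0.7, 4.3]
finger_gap: 0.0453
grasp_force: 25.0
```

Request:
{"api": "servo_tool", "payload": {
  "gripper": [0,0,0],
  "xyz": [
    [0,0,0.7],
    [0,0,0],
    [0,0,0]
  ],
  "angular": [
    [0,0,0],
    [0,0,0],
    [0,0,0]
  ]
}}

```text
time: 18.3
eef_pos: [0.4752, -0.1769, 0.0753]
tool_rot: [2.706, 1.595, 0.0]
ft_force: [-3.0, 1.9, 9.8]
finger_gap: 0.0453
grasp_force: 25.0
```

Request:
{"api": "servo_tool", "payload": {
  "gripper": [0,0.6,0.65,0.7,0.7,0.7,0.7,0.7],
  "xyz": [
    [0,0,-1.2],
    [0,0,0],
    [0,0,0],
    [0,0,0],
    [0,0,-5],
    [0,0,-30],
    [0,0,-40],
    [0,0,-40]
  ],
  "angular": [
    [0,0,0],
    [0,0,0],
    [0,0,0],
    [0,0,0],
    [0,0,0],
    [0,0,0],
    [0,0,0],
    [0,0,0]
  ]
}}

```text
time: 19.1
eef_pos: [0.4747, -0.1766, 0.1916]
tool_rot: [-2.706, -1.594, 0.001]
ft_force: [0.8, -0.6, -0.1]
finger_gap: 0.0606
grasp_force: 0.0
```

Request:
{"api": "servo_tool", "payload": {
  "gripper": [1,1,1,1,1,1,1,1],
  "xyz": [
    [0,0,-40],
    [0,0,-15],
    [0,0,0],
    [0,0,0],
    [0,0,0],
    [0,0,0],
    [0,0,0],
    [0,0,0]
  ],
  "angular": [
    [0,0,0],
    [0,0,0.132],
    [0,0,0.132],
    [0,0,0.132],
    [0,0,0.132],
    [0,0,0.132],
    [0,0,0.132],
    [0,0,0]
  ]
}}

```text
time: 19.9
eef_pos: [0.475, -0.1768, 0.2458]
tool_rot: [3.112, 0.428, 0.0]
ft_force: [-0.9, -0.4, 0.4]
finger_gap: 0.0871
grasp_force: 0.0
```

```bash
python3 - <<'E'
from h import *
go(.6714,-.2026,.24,np.radians(15.7))
C=cam("top"); print("mug",ray(C,(402,122),.095), "decoy",ray(C,(344,116),.141))
b,C=wshot("w4",{"gb":(.475,-.1759,.111)})
cap(cv2.imread("pics/w4_raw.png"),C,(45,100,30),(80,255,255),.111,proj(C,(.475,-.1759,.111)))
E
```

```text
now [ 0.475  -0.1768  0.2458] yaw 15.6 shift mm [182.1  77.8   5.8] turn [ 0.    -0.    -0.001] shift after turn [182.1  78.    5.8]
mug [ 0.79069639 -0.15872186  0.095     ] decoy [ 0.78926703 -0.03380934  0.141     ]
gb [322. 236.]
cap (323.8, 235.1) 28.0 (297, 208, 54, 55) [ 0.4762 -0.1772  0.111 ]
```

Request:
{"api": "servo_tool", "payload": {
  "gripper": [1,1,1,1,1,1,1],
  "xyz": [
    [32,14,0],
    [40,17,0],
    [40,17,0],
    [40,17,0],
    [30,13,0],
    [0,0,0],
    [0,0,0]
  ],
  "angular": [
    [0,0,0],
    [0,0,0],
    [0,0,0],
    [0,0,0],
    [0,0,0],
    [0,0,0],
    [0,0,0]
  ]
}}

```text
time: 20.65
eef_pos: [0.6712, -0.2026, 0.2446]
tool_rot: [-3.111, -0.431, 0.003]
ft_force: [-0.9, -0.0, 0.2]
finger_gap: 0.0871
grasp_force: 0.0
```

```bash
python3 - <<'E'
from h import *
b,C=wshot("w5",{"ga":(.6714,-.2026,.105)})
cap(cv2.imread("pics/w5_raw.png"),C,(8,90,50),(35,255,255),.105,proj(C,(.6714,-.2026,.105)),45)
go(.6714,-.2026,.0695)
E
```

```text
ga [323. 234.]
cap (324.0, 233.7) 26.4 (298, 208, 53, 52) [ 0.6722 -0.203   0.105 ]
now [ 0.6705 -0.2025  0.2449] yaw 15.7 shift mm [  1.2   0.6 175.4] turn [-0.001  0.002 -0.   ] shift after turn [  0.9   0.3 175.4]
```

View pics/w5.png

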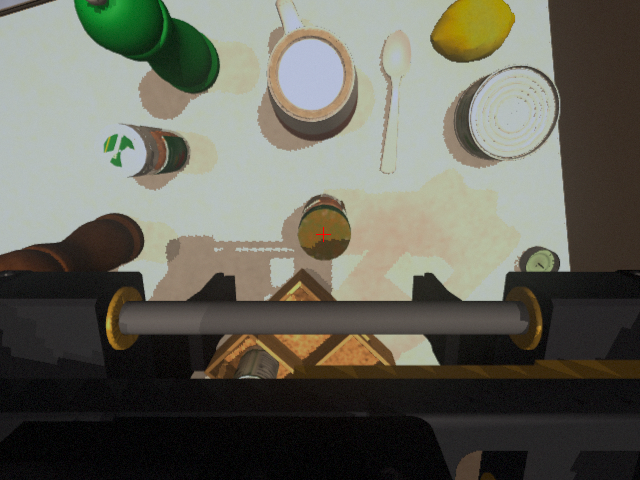

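Request:
{"api": "servo_tool", "payload": {
  "gripper": [1,1,1,1,1,1,0,0],
  "xyz": [
    [1,0.5,35],
    [0,0,40],
    [0,0,40],
    [0,0,37],
    [0,0,23],
    [0,0,0],
    [0,0,0],
    [0,0,0]
  ],
  "angular": [
    [0,0,0],
    [0,0,0],
    [0,0,0],
    [0,0,0],
    [0,0,0],
    [0,0,0],
    [0,0,0],
    [0,0,0]
  ],
  "grip_force": 25
}}

```text
time: 21.5
eef_pos: [0.6736, -0.2038, 0.073]
tool_rot: [3.11, 0.427, 0.005]
ft_force: [0.0, 0.0, -0.3]
finger_gap: 0.0777
grasp_force: 0.0
```

Request:
{"api": "servo_tool", "payload": {
  "gripper": [0,0,0,0,0,0],
  "xyz": [
    [0,0,0],
    [0,0,0],
    [0,0,0],
    [0,0,0],
    [0,0,0],
    [0,0,0]
  ],
  "angular": [
    [0,0,0],
    [0,0,0],
    [0,0,0],
    [0,0,0],
    [0,0,0],
    [0,0,0]
  ]
}}

```text
time: 22.1
eef_pos: [0.6727, -0.203, 0.0709]
tool_rot: [-3.112, -0.427, -0.0]
ft_force: [-0.7, 0.9, 2.9]
finger_gap: 0.0452
grasp_force: 25.0
```

Request:
{"api": "servo_tool", "payload": {
  "gripper": [0,0,0,0,0,0,0,0],
  "xyz": [
    [0,0,-10],
    [0,0,-35],
    [0,0,-40],
    [0,0,-40],
    [0,0,-40],
    [0,0,-15],
    [0,0,0],
    [0,0,0]
  ],
  "angular": [
    [0,0,0],
    [0,0,0],
    [0,0,0],
    [0,0,0],
    [0,0,0],
    [0,0,0],
    [0,0,0],
    [0,0,0]
  ]
}}

```text
time: 22.9
eef_pos: [0.6714, -0.2027, 0.2486]
tool_rot: [-3.111, -0.427, 0.005]
ft_force: [-0.8, 0.2, -2.1]
finger_gap: 0.0449
grasp_force: 25.0
```

```bash
python3 - <<'E'
from h import *
go(.504,-.2794,.25,np.radians(15.7))
C=camof("w5"); print("white",ray(C,(125,151),.099))
E
```

```text
now [ 0.6714 -0.2027  0.2486] yaw 15.6 shift mm [-181.9   28.8   -1. ] turn [-0.002  0.003 -0.001] shift after turn [-181.9   28.5   -1.4]
white [ 0.69297463 -0.03126609  0.099     ]
```

Request:
{"api": "servo_tool", "payload": {
  "gripper": [0,0,0,0,0,0,0,0],
  "xyz": [
    [-30,5,0],
    [-40,6,0],
    [-40,6,0],
    [-40,6,0],
    [-32,6,0],
    [0,0,0],
    [0,0,0],
    [0,0,0]
  ],
  "angular": [
    [0,0,0],
    [0,0,0],
    [0,0,0],
    [0,0,0],
    [0,0,0],
    [0,0,0],
    [0,0,0],
    [0,0,0]
  ]
}}

```text
time: 23.7
eef_pos: [0.5053, -0.2795, 0.249]
tool_rot: [-3.11, -0.427, 0.002]
ft_force: [-0.1, -1.0, -0.4]
finger_gap: 0.0453
grasp_force: 25.0
```

```bash
python3 - <<'E'
from h import *
go(.504,-.2794,.077)
E
```

```text
now [ 0.5053 -0.2795  0.249 ] yaw 15.7 shift mm [-1.10e+00 -1.00e-01  1.72e+02] turn [-0.002  0.001 -0.   ] shift after turn [ -1.3  -0.5 172. ]
```

Request:
{"api": "servo_tool", "payload": {
  "gripper": [0,0,0,0,0,0,0,0],
  "xyz": [
    [-1,0,35],
    [0,0,40],
    [0,0,40],
    [0,0,30],
    [0,0,18],
    [0,0,7],
    [0,0,0],
    [0,0,0]
  ],
  "angular": [
    [0,0,0],
    [0,0,0],
    [0,0,0],
    [0,0,0],
    [0,0,0],
    [0,0,0],
    [0,0,0],
    [0,0,0]
  ]
}}

```text
time: 24.5
eef_pos: [0.5052, -0.2806, 0.0811]
tool_rot: [3.111, 0.428, 0.002]
ft_force: [-0.1, -0.2, -0.4]
finger_gap: 0.0451
grasp_force: 25.0
```

Request:
{"api": "servo_tool", "payload": {
  "gripper": [0,0,0,0],
  "xyz": [
    [0,0,1],
    [0,0,0],
    [0,0,0],
    [0,0,0]
  ],
  "angular": [
    [0,0,0],
    [0,0,0],
    [0,0,0],
    [0,0,0]
  ]
}}

```text
time: 24.9
eef_pos: [0.5043, -0.2806, 0.0801]
tool_rot: [3.112, 0.427, 0.001]
ft_force: [-0.1, -0.4, -1.2]
finger_gap: 0.0451
grasp_force: 25.0
```

Request:
{"api": "servo_tool", "payload": {
  "gripper": [0,0,0],
  "xyz": [
    [0,0,1],
    [0,0,0],
    [0,0,0]
  ],
  "angular": [
    [0,0,0],
    [0,0,0],
    [0,0,0]
  ]
}}

```text
time: 25.2
eef_pos: [0.5041, -0.2804, 0.0785]
tool_rot: [-3.112, -0.427, 0.0]
ft_force: [0.6, 0.7, -0.9]
finger_gap: 0.045
grasp_force: 25.0
```

Request:
{"api": "servo_tool", "payload": {
  "gripper": [0,0,0],
  "xyz": [
    [0,0,1],
    [0,0,0],
    [0,0,0]
  ],
  "angular": [
    [0,0,0],
    [0,0,0],
    [0,0,0]
  ]
}}

```text
time: 25.5
eef_pos: [0.5041, -0.2804, 0.0775]
tool_rot: [-3.112, -0.427, 0.0]
ft_force: [-0.5, -0.1, -1.3]
finger_gap: 0.0451
grasp_force: 25.0
```

Request:
{"api": "servo_tool", "payload": {
  "gripper": [0,0,0],
  "xyz": [
    [0,0,1],
    [0,0,0],
    [0,0,0]
  ],
  "angular": [
    [0,0,0],
    [0,0,0],
    [0,0,0]
  ]
}}

```text
time: 25.8
eef_pos: [0.5043, -0.2804, 0.0769]
tool_rot: [3.112, 0.427, 0.0]
ft_force: [-0.9, -0.5, 3.2]
finger_gap: 0.0456
grasp_force: 25.0
```

Request:
{"api": "servo_tool", "payload": {
  "gripper": [0,0.6,0.65,0.7,0.7,0.7,0.7,0.7],
  "xyz": [
    [0,0,-0.5],
    [0,0,0],
    [0,0,0],
    [0,0,0],
    [0,0,-5],
    [0,0,-30],
    [0,0,-40],
    [0,0,-40]
  ],
  "angular": [
    [0,0,0],
    [0,0,0],
    [0,0,0],
    [0,0,0],
    [0,0,0],
    [0,0,0],
    [0,0,0],
    [0,0,0]
  ]
}}

```text
time: 26.6
eef_pos: [0.5038, -0.2801, 0.1931]
tool_rot: [-3.111, -0.427, 0.001]
ft_force: [-0.0, 0.4, 0.2]
finger_gap: 0.0608
grasp_force: 0.0
```

Request:
{"api": "servo_tool", "payload": {
  "gripper": [1,1,1,1],
  "xyz": [
    [0,0,-40],
    [0,0,-20],
    [0,0,0],
    [0,0,0]
  ],
  "angular": [
    [0,0,0],
    [0,0,0],
    [0,0,0],
    [0,0,0]
  ]
}}

```text
time: 27.0
eef_pos: [0.5039, -0.2801, 0.2522]
tool_rot: [3.112, 0.427, 0.0]
ft_force: [0.0, 0.4, -0.9]
finger_gap: 0.0832
grasp_force: 0.0
```

```bash
python3 - <<'E'
from h import *
go(.692,-.029,.25)
E
```

```text
now [ 0.5039 -0.2801  0.2522] yaw 15.6 shift mm [ 248.8 -191.2    2.2] turn [ 0. -0. -0.] shift after turn [ 248.8 -191.2    2.2]
```

Request:
{"api": "servo_tool", "payload": {
  "gripper": [1,1,1,1,1,1,1,1],
  "xyz": [
    [30,-23,0],
    [37,-28,0],
    [37,-28,0],
    [37,-28,0],
    [37,-28,0],
    [37,-28,0],
    [34,-28,0],
    [0,0,0]
  ],
  "angular": [
    [0,0,0],
    [0,0,0],
    [0,0,0],
    [0,0,0],
    [0,0,0],
    [0,0,0],
    [0,0,0],
    [0,0,0]
  ]
}}

```text
time: 27.8
eef_pos: [0.6938, -0.0237, 0.2489]
tool_rot: [-3.108, -0.436, 0.003]
ft_force: [-0.2, -0.3, -0.9]
finger_gap: 0.0868
grasp_force: 0.0
```

Request:
{"api": "servo_tool", "payload": {
  "gripper": [1,1],
  "xyz": [
    [0,0,0],
    [0,0,0]
  ],
  "angular": [
    [0,0,0],
    [0,0,0]
  ]
}}

```text
time: 28.0
eef_pos: [0.6912, -0.0301, 0.2502]
tool_rot: [-3.112, -0.426, 0.006]
ft_force: [0.0, -0.0, -0.5]
finger_gap: 0.087
grasp_force: 0.0
```

```bash
python3 - <<'E'
from h import *
wshot("w6",{"white":(.692,-.029,.099),"decoyfoot":(.78,-.034,0)})
go(.692,-.029,.066)
E
```

```text
white [322. 230.]
decoyfoot [349. 134.]
now [ 0.6913 -0.0306  0.2508] yaw 15.5 shift mm [  1.6  -1.2 184.8] turn [-0.001  0.003 -0.   ] shift after turn [  1.1  -1.3 184.8]
```

View pics/w6.png

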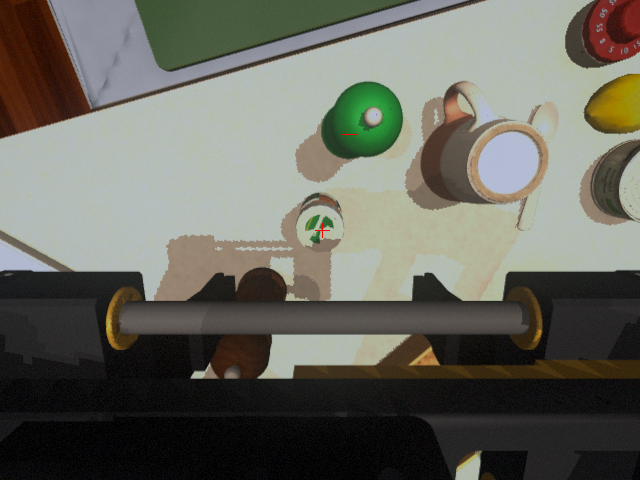

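Request:
{"api": "servo_tool", "payload": {
  "gripper": [0.85,0.85,0.85,0.85,0.85,0.85,0,0],
  "xyz": [
    [1.5,-1.5,37],
    [0,0,42],
    [0,0,42],
    [0,0,38],
    [0,0,25],
    [0,0,0],
    [0,0,0],
    [0,0,0]
  ],
  "angular": [
    [0,0,0],
    [0,0,0],
    [0,0,0],
    [0,0,0],
    [0,0,0],
    [0,0,0],
    [0,0,0],
    [0,0,0]
  ],
  "grip_force": 25
}}

```text
time: 28.85
eef_pos: [0.695, -0.0286, 0.0703]
tool_rot: [3.111, 0.425, 0.006]
ft_force: [-0.2, 1.0, 0.5]
finger_gap: 0.0648
grasp_force: 0.0
```

Request:
{"api": "servo_tool", "payload": {
  "gripper": [0,0,0,0,0,0],
  "xyz": [
    [0,0,0],
    [0,0,0],
    [0,0,0],
    [0,0,0],
    [0,0,0],
    [0,0,0]
  ],
  "angular": [
    [0,0,0],
    [0,0,0],
    [0,0,0],
    [0,0,0],
    [0,0,0],
    [0,0,0]
  ]
}}

```text
time: 29.45
eef_pos: [0.6941, -0.0273, 0.0692]
tool_rot: [3.112, 0.427, 0.002]
ft_force: [-0.8, 1.0, 5.7]
finger_gap: 0.0421
grasp_force: 24.9
```

Request:
{"api": "servo_tool", "payload": {
  "gripper": [0,0,0,0,0,0,0,0],
  "xyz": [
    [0,0,-10],
    [0,0,-35],
    [0,0,-40],
    [0,0,-40],
    [0,0,-40],
    [0,0,-40],
    [0,0,-5],
    [0,0,0]
  ],
  "angular": [
    [0,0,0],
    [0,0,0],
    [0,0,0],
    [0,0,0],
    [0,0,0],
    [0,0,0],
    [0,0,0],
    [0,0,0]
  ]
}}

```text
time: 30.25
eef_pos: [0.6939, -0.0277, 0.2797]
tool_rot: [3.111, 0.427, 0.004]
ft_force: [-0.4, -0.3, -2.1]
finger_gap: 0.042
grasp_force: 24.9
```

```bash
python3 - <<'E'
from h import *
go(.4378,-.2422,.26)
E
```

```text
now [ 0.6939 -0.0277  0.2797] yaw 15.6 shift mm [-304.5  137.6   19.1] turn [ 0.002 -0.003 -0.   ] shift after turn [-304.5  137.6   19.7]
```

Request:
{"api": "servo_tool", "payload": {
  "gripper": [0,0,0,0,0,0,0,0],
  "xyz": [
    [-30,14,0],
    [-40,18,0],
    [-40,18,0],
    [-40,18,0],
    [-40,18,0],
    [-40,18,0],
    [-40,18,0],
    [-34,15,0]
  ],
  "angular": [
    [0,0,0],
    [0,0,0],
    [0,0,0],
    [0,0,0],
    [0,0,0],
    [0,0,0],
    [0,0,0],
    [0,0,0]
  ]
}}

```text
time: 31.05
eef_pos: [0.4345, -0.2413, 0.2756]
tool_rot: [-3.108, -0.426, 0.007]
ft_force: [0.1, -0.6, -0.9]
finger_gap: 0.0421
grasp_force: 24.9
```

Request:
{"api": "servo_tool", "payload": {
  "gripper": [0,0,0,0],
  "xyz": [
    [0,0,20],
    [0,0,0],
    [0,0,0],
    [0,0,0]
  ],
  "angular": [
    [0,0,0],
    [0,0,0],
    [0,0,0],
    [0,0,0]
  ]
}}

```text
time: 31.45
eef_pos: [0.4381, -0.2408, 0.2577]
tool_rot: [-3.111, -0.429, 0.001]
ft_force: [0.7, -0.5, -0.7]
finger_gap: 0.0417
grasp_force: 24.9
```

```bash
python3 - <<'E'
from h import *
go(.437,-.2425,.075)
E
```

```text
now [ 0.4381 -0.2408  0.2577] yaw 15.7 shift mm [ -1.4   1.5 182.7] turn [-0.001  0.    -0.   ] shift after turn [ -1.5   1.3 182.7]
```

Request:
{"api": "servo_tool", "payload": {
  "gripper": [0,0,0,0,0,0,0,0],
  "xyz": [
    [-1.5,1.5,35],
    [0,0,40],
    [0,0,40],
    [0,0,35],
    [0,0,20],
    [0,0,10],
    [0,0,1],
    [0,0,0]
  ],
  "angular": [
    [0,0,0],
    [0,0,0],
    [0,0,0],
    [0,0,0],
    [0,0,0],
    [0,0,0],
    [0,0,0],
    [0,0,0]
  ]
}}

```text
time: 32.25
eef_pos: [0.4376, -0.2435, 0.0777]
tool_rot: [3.111, 0.428, 0.002]
ft_force: [-0.1, -1.2, -0.9]
finger_gap: 0.0421
grasp_force: 24.9
```

Request:
{"api": "servo_tool", "payload": {
  "gripper": [0,0,0,0],
  "xyz": [
    [0,0,1],
    [0,0,0],
    [0,0,0],
    [0,0,0]
  ],
  "angular": [
    [0,0,0],
    [0,0,0],
    [0,0,0],
    [0,0,0]
  ]
}}

```text
time: 32.65
eef_pos: [0.4368, -0.2434, 0.0766]
tool_rot: [3.112, 0.427, 0.001]
ft_force: [-0.5, 0.3, -0.7]
finger_gap: 0.0422
grasp_force: 24.9
```

Request:
{"api": "servo_tool", "payload": {
  "gripper": [0,0,0],
  "xyz": [
    [0,0,1],
    [0,0,0],
    [0,0,0]
  ],
  "angular": [
    [0,0,0],
    [0,0,0],
    [0,0,0]
  ]
}}

```text
time: 32.95
eef_pos: [0.4368, -0.2433, 0.0752]
tool_rot: [3.112, 0.427, 0.0]
ft_force: [0.8, -0.0, 0.6]
finger_gap: 0.0419
grasp_force: 24.9
```

Request:
{"api": "servo_tool", "payload": {
  "gripper": [0,0,0],
  "xyz": [
    [0,0,1],
    [0,0,0],
    [0,0,0]
  ],
  "angular": [
    [0,0,0],
    [0,0,0],
    [0,0,0]
  ]
}}

```text
time: 33.25
eef_pos: [0.4367, -0.243, 0.0749]
tool_rot: [3.112, 0.427, 0.001]
ft_force: [-0.2, 2.1, 7.1]
finger_gap: 0.0423
grasp_force: 25.0
```

Request:
{"api": "servo_tool", "payload": {
  "gripper": [0,0.55,0.6,0.65,0.65,0.65,0.65,0.65],
  "xyz": [
    [0,0,-0.8],
    [0,0,0],
    [0,0,0],
    [0,0,0],
    [0,0,-5],
    [0,0,-30],
    [0,0,-40],
    [0,0,-40]
  ],
  "angular": [
    [0,0,0],
    [0,0,0],
    [0,0,0],
    [0,0,0],
    [0,0,0],
    [0,0,0],
    [0,0,0],
    [0,0,0]
  ]
}}

```text
time: 34.05
eef_pos: [0.4362, -0.2429, 0.1909]
tool_rot: [-3.111, -0.427, 0.002]
ft_force: [1.4, -0.1, 0.6]
finger_gap: 0.0563
grasp_force: 0.0
```

Request:
{"api": "servo_tool", "payload": {
  "gripper": [1,1,1,1,1],
  "xyz": [
    [0,0,-40],
    [0,0,-40],
    [0,0,-20],
    [0,0,0],
    [0,0,0]
  ],
  "angular": [
    [0,0,0],
    [0,0,0],
    [0,0,0],
    [0,0,0],
    [0,0,0]
  ]
}}

```text
time: 34.55
eef_pos: [0.4363, -0.2429, 0.2898]
tool_rot: [3.112, 0.427, 0.0]
ft_force: [-0.7, 0.1, -0.0]
finger_gap: 0.0845
grasp_force: 0.0
```

```bash
python3 - <<'E'
from h import *
go(.580,.0134,.28)
E
```

```text
now [ 0.4363 -0.2429  0.2898] yaw 15.6 shift mm [ 207.5 -208.1    9.8] turn [ 0. -0. -0.] shift after turn [ 207.5 -208.1    9.8]
```

Request:
{"api": "servo_tool", "payload": {
  "gripper": [1,1,1,1,1,1,1,1],
  "xyz": [
    [25,-25,0],
    [33,-33,0],
    [33,-33,0],
    [33,-33,0],
    [33,-33,0],
    [33,-33,0],
    [17,-18,0],
    [0,0,0]
  ],
  "angular": [
    [0,0,0],
    [0,0,0],
    [0,0,0],
    [0,0,0],
    [0,0,0],
    [0,0,0],
    [0,0,0],
    [0,0,0]
  ]
}}

```text
time: 35.35
eef_pos: [0.5799, 0.0162, 0.2872]
tool_rot: [-3.109, -0.434, 0.006]
ft_force: [-0.6, 0.3, 0.1]
finger_gap: 0.0868
grasp_force: 0.0
```

Request:
{"api": "servo_tool", "payload": {
  "gripper": [1,1],
  "xyz": [
    [0,0,0],
    [0,0,0]
  ],
  "angular": [
    [0,0,0],
    [0,0,0]
  ]
}}

```text
time: 35.55
eef_pos: [0.5789, 0.012, 0.2886]
tool_rot: [-3.112, -0.426, 0.005]
ft_force: [0.4, -0.5, 0.1]
finger_gap: 0.0871
grasp_force: 0.0
```

```bash
python3 - <<'E'
from h import *
wshot("w7",{"mill":(.58,.0134,.170),"foot":(.58,.0134,0)})
go(.58,.0134,.136)
E
```

```text
mill [322. 239.]
foot [323. 206.]
now [0.579  0.0118 0.289 ] yaw 15.5 shift mm [  1.7  -1.2 153. ] turn [-0.001  0.002 -0.   ] shift after turn [  1.4  -1.3 153. ]
```

View pics/w7.png

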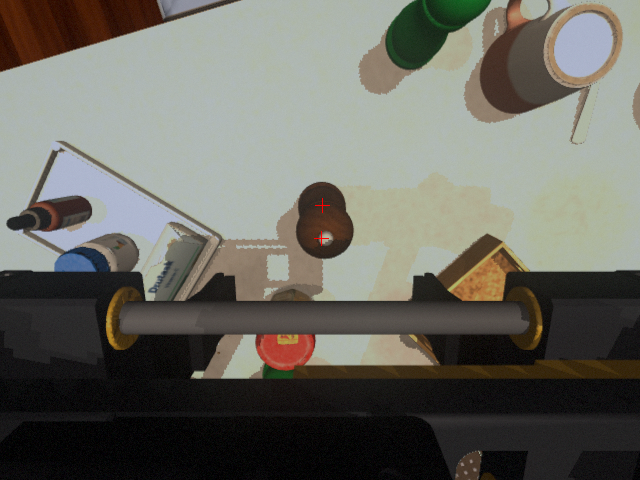

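Request:
{"api": "servo_tool", "payload": {
  "gripper": [1,1,1,1,1,1,0,0],
  "xyz": [
    [1.5,0,33],
    [0,0,40],
    [0,0,40],
    [0,0,28],
    [0,0,14],
    [0,0,0],
    [0,0,0],
    [0,0,0]
  ],
  "angular": [
    [0,0,0],
    [0,0,0],
    [0,0,0],
    [0,0,0],
    [0,0,0],
    [0,0,0],
    [0,0,0],
    [0,0,0]
  ],
  "grip_force": 30
}}

```text
time: 36.4
eef_pos: [0.5823, 0.0126, 0.1362]
tool_rot: [3.112, 0.426, 0.004]
ft_force: [0.2, 1.0, -0.0]
finger_gap: 0.0776
grasp_force: 0.0
```

Request:
{"api": "servo_tool", "payload": {
  "gripper": [0,0,0,0,0,0],
  "xyz": [
    [0,0,0],
    [0,0,0],
    [0,0,0],
    [0,0,0],
    [0,0,0],
    [0,0,0]
  ],
  "angular": [
    [0,0,0],
    [0,0,0],
    [0,0,0],
    [0,0,0],
    [0,0,0],
    [0,0,0]
  ]
}}

```text
time: 37.0
eef_pos: [0.5817, 0.0134, 0.1352]
tool_rot: [-3.112, -0.427, -0.001]
ft_force: [0.3, 0.7, 2.3]
finger_gap: 0.0464
grasp_force: 30.0
```

Request:
{"api": "servo_tool", "payload": {
  "gripper": [0,0,0,0,0,0,0,0],
  "xyz": [
    [0,0,-8],
    [0,0,-20],
    [0,0,-30],
    [0,0,-35],
    [0,0,-35],
    [0,0,-25],
    [0,0,0],
    [0,0,0]
  ],
  "angular": [
    [0,0,0],
    [0,0,0],
    [0,0,0],
    [0,0,0],
    [0,0,0],
    [0,0,0],
    [0,0,0],
    [0,0,0]
  ]
}}

```text
time: 37.8
eef_pos: [0.5806, 0.0134, 0.2872]
tool_rot: [-3.112, -0.427, 0.002]
ft_force: [-0.9, 0.3, -1.9]
finger_gap: 0.0466
grasp_force: 30.0
```

```bash
python3 - <<'E'
from h import *
go(.5412,-.2131,.285)
E
```

```text
now [0.5806 0.0134 0.2872] yaw 15.6 shift mm [-99.  207.5   2.3] turn [-0.     0.001 -0.   ] shift after turn [-99.  207.5   2.2]
```

Request:
{"api": "servo_tool", "payload": {
  "gripper": [0,0,0,0,0,0,0,0],
  "xyz": [
    [-9,18,0],
    [-14,30,0],
    [-16,34,0],
    [-17,36,0],
    [-17,36,0],
    [-14,30,0],
    [-9,18,0],
    [-3,5.5,0]
  ],
  "angular": [
    [0,0,0],
    [0,0,0],
    [0,0,0],
    [0,0,0],
    [0,0,0],
    [0,0,0],
    [0,0,0],
    [0,0,0]
  ]
}}

```text
time: 38.6
eef_pos: [0.5402, -0.2149, 0.2849]
tool_rot: [-3.11, -0.422, 0.007]
ft_force: [0.1, -0.5, -2.1]
finger_gap: 0.0466
grasp_force: 30.0
```

Request:
{"api": "servo_tool", "payload": {
  "gripper": [0,0,0],
  "xyz": [
    [0,0,0],
    [0,0,0],
    [0,0,0]
  ],
  "angular": [
    [0,0,0],
    [0,0,0],
    [0,0,0]
  ]
}}

```text
time: 38.9
eef_pos: [0.5419, -0.2116, 0.2874]
tool_rot: [-3.111, -0.43, 0.001]
ft_force: [-0.0, 0.7, -2.3]
finger_gap: 0.0468
grasp_force: 30.0
```

```bash
python3 - <<'E'
from h import *
im=viewer.grab_frame("scene"); cv2.imwrite("pics/s2.png",cv2.resize(im[60:260,200:460,::-1],None,fx=3,fy=3,interpolation=cv2.INTER_CUBIC)[:600,:780])
go(.5412,-.2131,.142)
E
```

```text
now [ 0.542  -0.2117  0.2876] yaw 15.7 shift mm [ -1.1   1.2 145.6] turn [-0.001  0.    -0.   ] shift after turn [ -1.2   1.1 145.6]
```

View pics/s2.png

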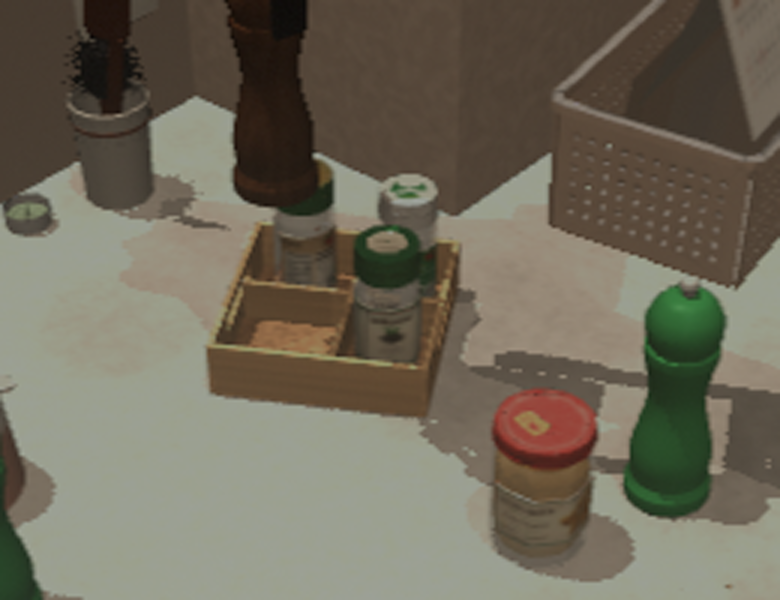

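Request:
{"api": "servo_tool", "payload": {
  "gripper": [0,0,0,0,0,0,0,0],
  "xyz": [
    [-1,1,20],
    [0,0,30],
    [0,0,30],
    [0,0,27],
    [0,0,18],
    [0,0,12],
    [0,0,5],
    [0,0,0]
  ],
  "angular": [
    [0,0,0],
    [0,0,0],
    [0,0,0],
    [0,0,0],
    [0,0,0],
    [0,0,0],
    [0,0,0],
    [0,0,0]
  ]
}}

```text
time: 39.75
eef_pos: [0.5415, -0.2141, 0.1457]
tool_rot: [-3.112, -0.428, 0.0]
ft_force: [-0.8, -0.4, -2.6]
finger_gap: 0.0463
grasp_force: 30.0
```

Request:
{"api": "servo_tool", "payload": {
  "gripper": [0,0,0],
  "xyz": [
    [0,0,1],
    [0,0,0],
    [0,0,0]
  ],
  "angular": [
    [0,0,0],
    [0,0,0],
    [0,0,0]
  ]
}}

```text
time: 40.05
eef_pos: [0.5417, -0.2148, 0.1457]
tool_rot: [3.111, 0.427, 0.002]
ft_force: [0.5, 0.1, -2.4]
finger_gap: 0.047
grasp_force: 30.0
```

Request:
{"api": "servo_tool", "payload": {
  "gripper": [0,0,0],
  "xyz": [
    [0,0,1],
    [0,0,0],
    [0,0,0]
  ],
  "angular": [
    [0,0,0],
    [0,0,0],
    [0,0,0]
  ]
}}

```text
time: 40.35
eef_pos: [0.5412, -0.2145, 0.1439]
tool_rot: [3.112, 0.427, 0.0]
ft_force: [-0.2, 0.7, -1.9]
finger_gap: 0.0467
grasp_force: 30.0
```

Request:
{"api": "servo_tool", "payload": {
  "gripper": [0,0,0],
  "xyz": [
    [0,0,1],
    [0,0,0],
    [0,0,0]
  ],
  "angular": [
    [0,0,0],
    [0,0,0],
    [0,0,0]
  ]
}}

```text
time: 40.65
eef_pos: [0.5412, -0.2144, 0.1428]
tool_rot: [-3.112, -0.427, 0.0]
ft_force: [0.2, -0.1, -2.0]
finger_gap: 0.0463
grasp_force: 30.0
```

Request:
{"api": "servo_tool", "payload": {
  "gripper": [0,0,0],
  "xyz": [
    [0,0,1],
    [0,0,0],
    [0,0,0]
  ],
  "angular": [
    [0,0,0],
    [0,0,0],
    [0,0,0]
  ]
}}

```text
time: 40.95
eef_pos: [0.5412, -0.2144, 0.1418]
tool_rot: [-3.112, -0.427, 0.0]
ft_force: [0.7, 0.7, -2.7]
finger_gap: 0.0469
grasp_force: 30.0
```

Request:
{"api": "servo_tool", "payload": {
  "gripper": [0,0,0],
  "xyz": [
    [0,0,0.7],
    [0,0,0],
    [0,0,0]
  ],
  "angular": [
    [0,0,0],
    [0,0,0],
    [0,0,0]
  ]
}}

```text
time: 41.25
eef_pos: [0.5414, -0.2145, 0.1413]
tool_rot: [3.112, 0.427, 0.001]
ft_force: [-0.1, -0.3, -1.4]
finger_gap: 0.0465
grasp_force: 30.0
```

Request:
{"api": "servo_tool", "payload": {
  "gripper": [0,0,0],
  "xyz": [
    [0,0,0.8],
    [0,0,0],
    [0,0,0]
  ],
  "angular": [
    [0,0,0],
    [0,0,0],
    [0,0,0]
  ]
}}

```text
time: 41.55
eef_pos: [0.5417, -0.2146, 0.1412]
tool_rot: [3.112, 0.427, 0.002]
ft_force: [0.1, 1.2, 5.5]
finger_gap: 0.0466
grasp_force: 30.0
```

Request:
{"api": "servo_tool", "payload": {
  "gripper": [0,0,0],
  "xyz": [
    [0,0,0.8],
    [0,0,0],
    [0,0,0]
  ],
  "angular": [
    [0,0,0],
    [0,0,0],
    [0,0,0]
  ]
}}

```text
time: 41.85
eef_pos: [0.5418, -0.2147, 0.1412]
tool_rot: [3.111, 0.427, 0.003]
ft_force: [-1.1, 1.0, 9.7]
finger_gap: 0.0466
grasp_force: 30.0
```

Request:
{"api": "servo_tool", "payload": {
  "gripper": [0,0.58,0.65,0.75,0.85,0.85,0.85,0.85],
  "xyz": [
    [0,0,-1],
    [0,0,0],
    [0,0,0],
    [0,0,0],
    [0,0,0],
    [0,0,-3],
    [0,0,-25],
    [0,0,-40]
  ],
  "angular": [
    [0,0,0],
    [0,0,0],
    [0,0,0],
    [0,0,0],
    [0,0,0],
    [0,0,0],
    [0,0,0],
    [0,0,0]
  ]
}}

```text
time: 42.65
eef_pos: [0.5394, -0.2134, 0.2067]
tool_rot: [-3.108, -0.426, 0.009]
ft_force: [1.6, -0.9, 0.4]
finger_gap: 0.0736
grasp_force: 0.0
```

Request:
{"api": "servo_tool", "payload": {
  "gripper": [1,1,1,1,1,1,1,1],
  "xyz": [
    [0,0,-40],
    [0,0,-20],
    [0,-40,0],
    [0,-40,0],
    [0,-40,0],
    [0,-40,0],
    [0,0,0],
    [0,0,0]
  ],
  "angular": [
    [0,0,0],
    [0,0,0],
    [0,0,0],
    [0,0,0],
    [0,0,0],
    [0,0,0],
    [0,0,0],
    [0,0,0]
  ]
}}

```text
time: 43.45
eef_pos: [0.4981, -0.0597, 0.2689]
tool_rot: [3.111, 0.43, 0.001]
ft_force: [-0.0, -0.7, 0.3]
finger_gap: 0.087
grasp_force: 0.0
```

```bash
python3 - <<'E'
from h import *
im=viewer.grab_frame("scene"); cv2.imwrite("pics/s3.png",im[:,:,::-1]); print(bot.observe()["ft_force"])
E
```

```text
[-0.11005835 -0.73429989  0.15807754]
```

View pics/s3.png

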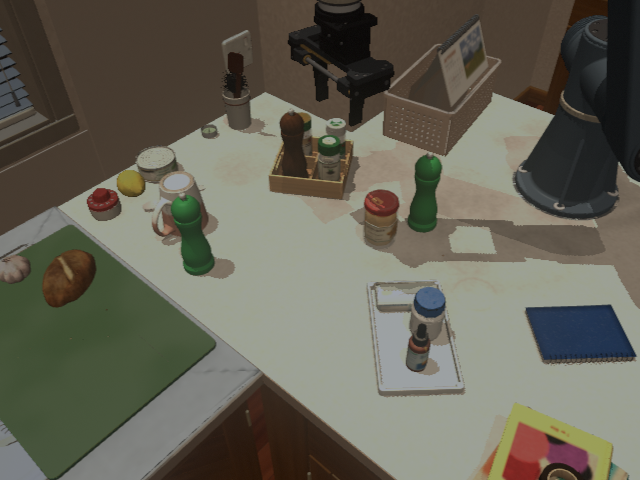

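The picture shows the mill (292,145) and all three jars upright in the caddy. The dropper (418,350) stands on the tray, and the honey and pill bottle have not moved.

```bash
python3 -c "
from workcell import order
print(order.job_done())"
```

```text
the job is handed in; nothing more can be done
None
```

The job is handed in at about 43.5 s: the mill and three jars stand upright in their own caddy compartments, the dropper bottle stands on the medicine tray, and the pill bottle and honey jar were left where they stood.

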